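# Seat the reference tile and hold the viewer's hood at its balance point

## Task

On the gel viewer, put the white reference tile into the square pocket and press it down until it sits level and flush with the deck, while the orange hood still lies back. Then take the hood by its steel grip bar, swing it up to its over-centre balance point, where it stands straight upright, and finish holding it gripped there, still, so that I can fit the lid stay: do not let go, and never let the hood fall over towards the tile. Leave the jar, the jar lid and the glass dish where they are.

Things in the scene. Friction and masses are not known exactly. Their poses are not given: they have to be found in the camera images.
- tile: Loose white ceramic tile, 70 x 70 mm, 10 mm thick, about 0.13 kg, lying flat on the bench. Origin: centre of its underside; z up. A blue grip rib stands on the middle of its top: 44 mm along the tile's x, 12 mm wide along its y, 16 mm high (from 10 to 26 mm above the origin).
- reader: Grey gel viewer fixed to the bench, 240 mm (its x) by 280 mm (its y), flat deck 50 mm above the bench. Origin: centre of its underside; z up. Pocket in the deck at its -y part, hood hinge along its x at y = +110 mm on two dark brackets that reach 90 mm above the bench.
- pocket (a point): Centre of the square pocket's mouth, level with the deck top; axes as the viewer's. Pocket 74 x 74 mm, sides along the viewer's x and y, 2 mm chamfer; its floor is a black seat that slides down. The tile fits in any quarter turn. Seat up: the tile stands 6 mm proud of the deck; pressed home: its top is flush with the deck, its underside 10 mm below.
- seat (a joint): How far the pocket's seat has been pushed down, m: 0 up (its top 4 mm below the deck), 0.006 home (10 mm below) against a hard stop. No spring: it stays where pushed. It slides stiffly: about 5 N plus 150 N per m/s, so the tile's own weight does not move it.
- hood (a joint): Angle of the orange hood, rad: 0 flat over the tile; pi/2 (1.571) upright, its balance point; 2.3 lying back against its stop on the viewer's +y side, where it starts. No spring, hardly any friction: let go, it falls either way by its weight. Panel 200 x 135 x 8 mm, black edge strips; hood and bar together about 0.42 kg.
- hinge (a point): Middle of the hood's hinge axis, 75 mm above the bench; the axis runs along the x of this point, which is the viewer's x.
- bar (a point): Round steel grip bar on the hood's free edge, 12 mm diameter, parallel to the hinge, 190 mm from it, 130 mm long with an end tab at each end (110 mm free between). Origin: middle of its centre line; x along the bar. The panel's edge is 35 mm from the centre line, so fingers pass on both sides. It can be pinched from straight above and turns in the grip.
- jar: Bystander: small amber glass jar with a brass-coloured cap, 60 mm wide, 65 mm high. Origin: centre of its underside. Leave it.
- jar_lid: Bystander: loose brass-coloured jar lid, 66 mm wide, 12 mm high. Origin: centre of its underside. Leave it.
- dish: Bystander: covered glass dish, 90 mm wide, 16 mm high. Origin: centre of its underside. Leave it.
There are look-alikes about, which are no part of the job. There is more than one size of the tile; the job needs the smallest.

How it is judged:
By the outcome, as a careful person would: the job done as asked, in the order asked, and still so for the second after the job is handed in, while the arm keeps its last pose, push and grip.
It also fails if it takes over 61 s, if anything falls off the work surface, if the arm or the gripper's body presses on something with over 40 N, if the wrist force passes 120 N, or if a joint passes its speed limit or range.

## Robot

A 6-joint arm with a two-finger parallel gripper is mounted at the origin on the work surface. World frame = base frame: x ahead of the robot, y to its left, z up, the work surface at z = 0. Lengths are in m, angles in rad, forces in N, time in s.
With the tool pointing down it reaches from about 0.325 to 0.85 m from the base axis. Payload 15.5 kg.
Tool frame: the origin (TCP) lies between the finger pads, 19 mm behind the fingertips; this is the grasp point; z points along the fingers, y is the line along which they close (so a half turn about z gives the same grasp; the last joint's range is limited). The gripper opens to 91 mm and grips with 3 to 60 N. Pads are 32 mm wide; open, the fingers measure 118 mm over their backs; the gripper's body (76 mm by 178 mm) begins 60 mm behind the grasp point.
Start: joints at [1.024, 0.494, 1.345, -0, 1.302, -0.096], TCP at [0.273, 0.562, 0.233] pointing down, gripper open.
Joint ranges: [-2.91, 2.91], [-0.82, 2.16], [0.22, 2.67], [-1.22, 4.37], [0.12, 2.79], [-3.08, 3.08]. Speed limits (rad/s): [1.89, 1.89, 2.57, 3.01, 3.01, 3.01].

## Interface

Orientations are given as a unit quaternion [w, x, y, z].
In Python, from cell import env gives the robot as it stands.
- The arm moves only by the shell command python3 -m pendant 'ROWS' [OPENING] [FORCE]. ROWS is text: rows parted by semicolons, each of 6 numbers parted by spaces: the shift along the tool's x, y, z in mm, then the turn, a rotation vector about the tool's x, y, z in rad. A call has 1 to 10 rows; each row shifts and turns the commanded pose from where the row before left it, along the tool's axes as they then stand; what a row does not reach is not made up. A row lasts 1/8 s, in which the tool goes at most 62.5 mm and 10.7 degrees, less where a joint would pass 70% of its speed; a pose out of reach is approached as far as the arm can. A call is refused whole if a number of a shift passes 62.5 or a number of a turn 0.188, either way. A call with a gripper value outside its range is refused whole. OPENING is the finger opening in mm, from 0 to 91.2, set as the call begins (- or left out, the last holds). The fingers move at their own pace and stop on an object; FORCE is the grip in N (left out, the last holds). Time passes only in rows, so rows that do not move let the fingers close. It gives the time, the measured TCP pose, the force, the opening and the grip force at its end, in the units of the state.
- env.get_obs(): the state, without advancing time (a new reading comes with each control period).
- env.camera(name): name is "scene" or "top" or "wrist"; returns a dict with "color" (384x512x3 uint8, red, green, blue), "z_map" (384x512 float32, m along the optical axis (not along the pixel's ray), 0 where there is no reading), "fx", "fy", "cx", "cy" (pixels), "R" (3x3) and "t" (3): a world point X has camera coordinates R X + t. Camera axes: x right, y down, z forward; pixel columns grow to the right and rows downward; lengths in m; the calibration is good to about 2 mm. A picture is of the moment at which its call begins.
- env.sign_off(): hands the job in; it is judged then, once.
The state is a dict: "time_s": time; "joint_pos": joint angles; "joint_vel": joint speeds; "tau": joint torques, N m; "tcp_pos": TCP position; "tool_rot": TCP orientation; "ft_force": force on the tool from outside, world axes, zero at the start; "torque": the same for the moment, N m; "opening": finger opening in m; "finger_force": force on a finger pad.
Only numpy, scipy, OpenCV 4.12 (cv2) and the standard library are available. Lean on these libraries where they do the work, as an engineer would, in place of code of your own. Each camera call takes 0.05 s, during which the arm holds its last target. There are 200 camera calls.

## Working session

There is one attempt and no reset: what is moved stays moved. The work goes in short steps, Python scripts to look and compute and a shell command to move; the robot and the scene stay as the last step left them, time stands still between calls to the robot, and variables do not carry over. Pictures are saved under pics/ and viewed, at most 11 in all, crops included, and the job is handed in when it is done.

```bash
mkdir -p pics; ls
cat > h.py <<'E'
import numpy as np, cv2
from cell import env
def cam(n,save=None):
    c=env.camera(n); 
    if save: cv2.imwrite('pics/'+save,c['color'][...,::-1])
    return c
def pix2w(c,u,v):
    z=c['z_map'][int(round(v)),int(round(u))]
    p=np.array([(u-c['cx'])/c['fx']*z,(v-c['cy'])/c['fy']*z,z]); return c['R'].T@(p-c['t'])
def ray(c,u,v,h):
    d=c['R'].T@np.array([(u-c['cx'])/c['fx'],(v-c['cy'])/c['fy'],1]); o=-c['R'].T@c['t']
    return o+d*(h-o[2])/d[2]
def cloud(c):
    v,u=np.indices(c['z_map'].shape); z=c['z_map']
    p=np.stack([(u-c['cx'])/c['fx']*z,(v-c['cy'])/c['fy']*z,z],-1); return (p-c['t'])@c['R']
E
python3 - <<'E'
from h import *
a=cam('scene','scene.png'); b=cam('top','top.png')
for c in(a,b): print(np.round(c['R'],3).tolist(),c['t'],c['fx'],c['cx'],c['cy'])
print(env.get_obs())
E
```

```text
pics
[[0.817, 0.576, -0.025], [0.297, -0.457, -0.839], [-0.494, 0.678, -0.544]] [-0.37012815 -0.11042614  1.53622143] 437.70880945936455 259.8081385719916 196.79938830941873
[[0.014, -1.0, -0.009], [-0.997, -0.014, -0.072], [0.072, 0.01, -0.997]] [-0.06056009  0.51621645  1.11438385] 418.6573170007576 249.40932819475938 193.1825390726593
{'time_s': 0.1, 'joint_pos': array([ 1.02350794e+00,  4.94166167e-01,  1.34608064e+00, -4.37443381e-05,
        1.30248787e+00, -9.54767942e-02]), 'joint_vel': array([ 0.00027376, -0.00121854, -0.00291501,  0.00095947,  0.00135342,
       -0.00136659]), 'tau': array([ 9.24910601e-04, -8.80251074e+01, -3.82543445e+01,  7.09708314e-02,
        4.82964318e-02, -9.28313784e-05]), 'tcp_pos': array([0.27269819, 0.56200673, 0.23216593]), 'tool_rot': array([-1.60364124e-04,  2.23983535e-01,  9.74592761e-01, -5.48437488e-04]), 'ft_force': array([-0.56660012, -0.41271798, -0.71762451]), 'torque': array([-0.01306861, -0.029175  , -0.03128595]), 'finger_force': 0.0, 'opening': 0.09104001959348487}
```

View pics/top.png

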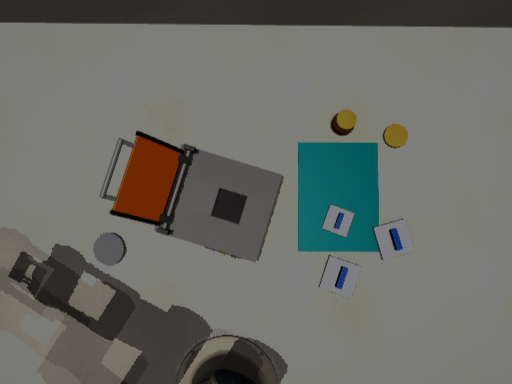

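View pics/scene.png

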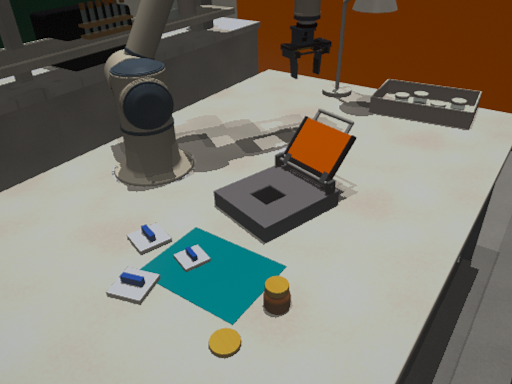

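Top view: the candidate tiles are at (338,221) on the teal mat, (394,239) and (341,276). The first looks smallest. The viewer has its pocket at (229,205), the hood lies back at (148,178) and the bar is at (113,168). The dish is at (109,248), the jar at (344,122) and the lid at (396,135). The scene view agrees: tiles at (192,257), (150,237) and (133,283).

```bash
cat > m1.py <<'E'
from h import *
c=cam('top'); im=c['color']; P=cloud(c); hsv=cv2.cvtColor(im,cv2.COLOR_RGB2HSV)
def comps(mask,amin,amax,tag,box=None):
    m=cv2.morphologyEx(mask.astype(np.uint8),cv2.MORPH_OPEN,np.ones((2,2)))
    n,l,s,ce=cv2.connectedComponentsWithStats(m)
    for i in range(1,n):
        if amin<s[i,4]<amax:
            u,v=ce[i]; q=P[l==i]; q=q[np.isfinite(q).all(1)]
            yx=np.argwhere(l==i)[:,::-1].astype(np.float32)
            r=cv2.minAreaRect(yx)
            print(tag,np.round(ce[i],1),s[i,4],'med',np.round(np.median(q,0),4),'rect',np.round(r[0],1),np.round(r[1],1),round(r[2],1))
blue=(hsv[...,0]>105)&(hsv[...,0]<130)&(hsv[...,1]>150)&(hsv[...,2]>60)
comps(blue,20,600,'blue')
# by height: tiles 
H=P[...,2]
for u,v,n in((338,221,'A'),(394,239,'B'),(341,276,'C')):
    w=np.zeros(H.shape,bool); w[v-25:v+26,u-25:u+26]=1
    m=w&(hsv[...,1]<40)&(im.min(-1)>170)&(H>0.005)
    print(n,im[v-9:v-8,u-9].tolist(),np.round(np.median(H[m]),4) if m.any() else None); comps(m|(blue&w),100,3000,n)
o=(hsv[...,0]<15)&(hsv[...,1]>180)&(hsv[...,2]>80); comps(o,800,5000,'orange')
d=np.zeros(H.shape,bool); d[185:226,208:252]=1; d&=im.max(-1)<70; comps(d,300,3000,'pocket')
for n,(u,v) in dict(deck=(255,190),mat=(320,170),bench=(450,200),dish=(109,248),bar=(113,168)).items(): print(n,np.round(pix2w(c,u,v),4),im[v,u])
E
python3 m1.py
```

```text
blue [340. 221.] 66 med [ 0.4453 -0.2969  0.0234] rect [340.1 221.2] [ 4.1 15.5] 18.4
blue [397.3 239.9] 110 med [ 0.3973 -0.446   0.032 ] rect [397.3 239.8] [21.2  5.1] 72.9
blue [342.6 278.3] 113 med [ 0.2935 -0.3024  0.0312] rect [342.8 278.3] [ 5.4 20.9] 18.4
A [[125, 127, 130]] None
B [[125, 126, 130]] None
B [397.3 239.9] 110 med [ 0.3973 -0.446   0.032 ] rect [397.3 239.8] [21.2  5.1] 72.9
C [[126, 127, 131]] None
C [342.6 278.3] 113 med [ 0.2935 -0.3024  0.0312] rect [342.8 278.3] [ 5.4 20.9] 18.4
orange [148.5 181. ] 3483 med [0.5337 0.1894 0.1433] rect [149.2 181.1] [47.  78.1] 18.1
pocket [229.6 206.6] 894 med [ 0.4782 -0.0025  0.0446] rect [229.6 206.6] [29.8 30. ] 17.1
deck [ 0.5234 -0.0683  0.0488] [89 84 84]
mat [ 0.5845 -0.2462  0.0042] [ 11  99 102]
bench [ 0.5071 -0.6019  0.    ] [125 126 118]
dish [ 0.4357 -0.0646  1.148 ] [88 87 88]
bar [0.5552 0.2517 0.2172] [54 52 49]
```

```bash
cat >> h.py <<'E'
from scipy.spatial.transform import Rotation as Ro
def go(x,y,z,yaw):
    """tool down, tool-y (mod 180) at world angle yaw deg: turn first, then shift (mm) in turned axes"""
    o=env.get_obs(); q=o['tool_rot']; T=Ro.from_quat([q[1],q[2],q[3],q[0]])
    best=None
    for s in(0,180):
        a=np.radians(yaw+s); Y=np.array([np.cos(a),np.sin(a),0]); Z=np.array([0,0,-1.]); X=np.cross(Y,Z)
        G=Ro.from_matrix(np.stack([X,Y,Z],1)); r=(T.inv()*G).as_rotvec()
        if best is None or np.linalg.norm(r)<np.linalg.norm(best[0]): best=(r,G)
    r,G=best; d=G.inv().apply(np.array([x,y,z])-o['tcp_pos'])*1000
    print('turn',np.round(r,3),'shift',np.round(d,1),'t',o['time_s'],'tcp',np.round(o['tcp_pos'],4),'F',np.round(o['ft_force'],1),'open',round(o['opening'],4),'ff',o['finger_force'])
E
python3 - <<'E'
from h import *
go(.40,-.28,.25,71.6)
E
```

```text
turn [-0.001 -0.    -0.131] shift [-386.6 -758.9  -17.7] t 0.15 tcp [0.2727 0.5621 0.2323] F [ 0.4 -0.7  0.4] open 0.0911 ff 0.0
```

```bash
python3 -m pendant '0 0 -20 0 0 -0.13;-22 -44 0 0 0 0;-22 -44 0 0 0 0;-22 -44 0 0 0 0;-22 -44 0 0 0 0;-22 -44 0 0 0 0;-22 -44 0 0 0 0;-22 -44 0 0 0 0;-22 -44 0 0 0 0'; python3 -m pendant '-22 -44 0 0 0 0;-22 -44 0 0 0 0;-22 -44 0 0 0 0;-22 -44 0 0 0 0;-22 -44 0 0 0 0;-22 -44 0 0 0 0;-22 -44 0 0 0 0;-22 -44 0 0 0 0;-22 -44 0 0 0 0;0 0 0 0 0 0'
python3 - <<'E'
from h import *
go(.40,-.28,.25,71.6); c=cam('wrist','w1.png'); print(np.round(c['R'],3).tolist(),-c['R'].T@c['t'],c['fx'])
E
```

```text
time_s: 1.27
tcp_pos: [0.3284, 0.1712, 0.2527]
tool_rot: [0.0, 0.16, 0.987, 0.0]
ft_force: [1.0, 0.1, 0.3]
opening: 0.091
finger_force: 0.0
time_s: 2.52
tcp_pos: [0.3914, -0.2685, 0.2524]
tool_rot: [0.0, 0.162, 0.987, -0.0]
ft_force: [-0.1, 0.9, -0.3]
opening: 0.0911
finger_force: 0.0
turn [-0.001  0.    -0.003] shift [-11.8  -8.2   2.4] t 2.525 tcp [ 0.3914 -0.2685  0.2524] F [-0.1  0.9 -0.3] open 0.0911 ff 0.0
[[0.319, 0.948, -0.002], [0.921, -0.309, 0.238], [0.225, -0.078, -0.971]] [ 0.32818057 -0.24646645  0.40426061] 316.2931895056536
```

View pics/w1.png

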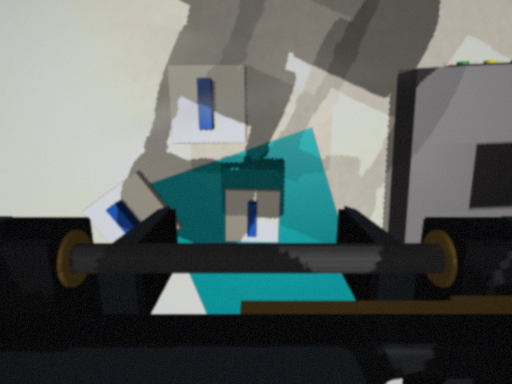

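Wrist view: the smallest tile lies on the teal mat, with its rib at (252,218). The larger ones have ribs at (205,103) and (122,217). The viewer's pocket shows at the right edge, near (495,175).

```bash
cat > m2.py <<'E'
from h import *
import sys,pickle
c=cam('wrist',sys.argv[1]); pickle.dump(c,open(sys.argv[1]+'.pkl','wb'))
im=c['color']; hsv=cv2.cvtColor(im,cv2.COLOR_RGB2HSV); P=cloud(c)
b=((hsv[...,0]>108)&(hsv[...,0]<130)&(hsv[...,1]>130)&(hsv[...,2]>50)).astype(np.uint8)
n,l,s,ce=cv2.connectedComponentsWithStats(b)
for i in range(1,n):
    if s[i,4]>150:
        q=P[l==i]; yx=np.argwhere(l==i)[:,::-1].astype(np.float32); r=cv2.minAreaRect(yx)
        print(np.round(ce[i],1),s[i],'med',np.round(np.median(q,0),4),'rect',np.round(r,1) if 0 else (np.round(r[0],1),np.round(r[1],1),round(r[2],1)))
E
python3 m2.py a1; python3 -m pendant '-30 0 0 0 0 0;-40 0 0 0 0 0;0 0 0 0 0 0' | head -2; python3 m2.py a2.png
python3 - <<'E'
import cv2
im=cv2.imread('pics/a2.png'); cv2.imwrite('pics/a2c.png',cv2.resize(im[60:240,150:390],None,fx=3,fy=3))
E
```

```text
time_s: 3.0
tcp_pos: [0.4593, -0.2871, 0.2525]
[198.5  18.8] [191   8  15  24 292] med [ 0.2814 -0.2931  0.0334] rect (array([198. ,  19.5]), array([23., 14.]), 90.0)
[115.6 165.1] [ 97 146  39  42 635] med [ 0.396  -0.442   0.0334] rect (array([117.1, 165.7]), array([48.4, 15.6]), 51.3)
[247.7 163.5] [244 147   9  35 262] med [ 0.4448 -0.2936  0.0259] rect (array([248., 164.]), array([34.,  8.]), 90.0)Traceback (most recent call last):
  File "m2.py", line 3, in <module>
    c=cam('wrist',sys.argv[1]); pickle.dump(c,open(sys.argv[1]+'.pkl','wb'))
  File "h.py", line 5, in cam
    if save: cv2.imwrite('pics/'+save,c['color'][...,::-1])
             ~~~~~~~~~~~^^^^^^^^^^^^^^^^^^^^^^^^^^^^^^^^^^^
cv2.error: OpenCV(4.12.0) /io/opencv/modules/imgcodecs/src/loadsave.cpp:1051: error: (-2:Unspecified error) could not find a writer for the specified extension in function 'imwrite_'
```

View pics/a2c.png

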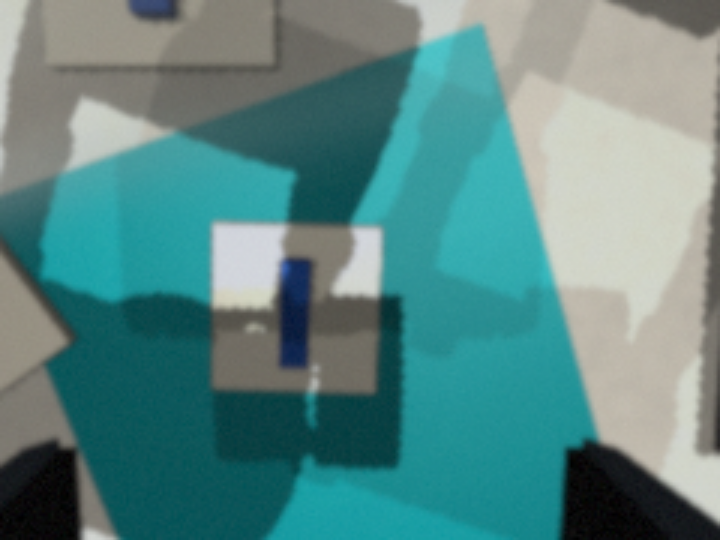

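The crop confirms the choice. The tile on the mat is about 57 px across, which is 70 mm at its depth. Its corners in the crop are near (211,222) and (378,393), with the rib at (295,313), almost square to the tool.

```bash
python3 -m pendant '0 40 0 0 0 0;0 40 0 0 0 0;0 0 0 0 0 0' | head -2; python3 m2.py a3.png
cat > m3.py <<'E'
from h import *
import pickle
def tri(L):
    A=[];b=[]
    for c,(u,v) in L:
        d=c['R'].T@np.array([(u-c['cx'])/c['fx'],(v-c['cy'])/c['fy'],1]); d/=np.linalg.norm(d); o=-c['R'].T@c['t']
        M=np.eye(3)-np.outer(d,d); A.append(M); b.append(M@o)
    return np.linalg.solve(sum(A),sum(b))
R=[];S=[]
for f in('a2.png','a3.png'):
    c=pickle.load(open(f+'.pkl','rb')); im=c['color']; hsv=cv2.cvtColor(im,cv2.COLOR_RGB2HSV); P=cloud(c)
    D=np.linalg.norm(P[...,:2]-[.4448,-.2936],axis=-1)<.075
    b=(D&(hsv[...,0]>108)&(hsv[...,0]<130)&(hsv[...,1]>130)&(hsv[...,2]>50)).astype(np.uint8)
    n,l,s,ce=cv2.connectedComponentsWithStats(b); i=1+np.argmax(s[1:,4]); R.append((c,ce[i]))
    teal=(hsv[...,0]>80)&(hsv[...,0]<100)&(hsv[...,1]>110)
    m=(D&~teal&(P[...,2]>.007)).astype(np.uint8)
    m=cv2.morphologyEx(m,cv2.MORPH_OPEN,np.ones((5,5))); m=cv2.morphologyEx(m,cv2.MORPH_CLOSE,np.ones((5,5)))
    n,l,s,ce=cv2.connectedComponentsWithStats(m); i=1+np.argmax(s[1:,4])
    cn=cv2.findContours((l==i).astype(np.uint8),cv2.RETR_EXTERNAL,cv2.CHAIN_APPROX_NONE)[0][0]
    z=np.median(P[...,2][(l==i)&(b==0)]); zm=np.median(P[...,2][D&teal])
    w=np.array([ray(c,u,v,z)[:2] for u,v in cn[:,0]]).astype(np.float32)
    r=cv2.minAreaRect(w*1000); print(f,'top z',z,'mat',zm,'rect',r, 'rib',ce.shape)
    S.append((c,cv2.minAreaRect(cn.astype(np.float32))[0]))
print('rib tri',tri(R),'tile tri',tri(S))
E
python3 m3.py; python3 -c "
from h import *
print(np.round(pix2w(cam('top'),229,206),3))"
```

```text
time_s: 3.42
tcp_pos: [0.4822, -0.2088, 0.2529]
[123.7  43.7] [118  34  12  20 203] med [ 0.3012 -0.3003  0.0337] rect (array([123.5,  43.5]), array([19., 11.]), 90.0)
[ 50.5 170.4] [ 28 149  46  42 738] med [ 0.4019 -0.4399  0.0335] rect (array([ 50.1, 168.3]), array([50.9, 17.7]), 49.4)
[181.1 166.7] [176 150  11  35 333] med [ 0.4465 -0.2926  0.026 ] rect (array([181.3, 166.9]), array([34.2,  9.9]), 87.5)
a2.png top z 0.34198460206597897 mat 0.0008531865263628537 rect ((433.6929931640625, -278.5465087890625), (121.36299133300781, 43.609519958496094), 71.76956176757812) rib (3, 2)
a3.png top z 0.33603282375297805 mat 0.0007671270011013535 rect ((448.08349609375, -240.88992309570312), (41.39423751831055, 55.81216812133789), 60.89356231689453) rib (3, 2)
rib tri [ 0.44639036 -0.29399696  0.02080509] tile tri [ 0.47474099 -0.29224469  0.26711975]
[ 0.48  -0.     0.045]
```

Run:
```python
from h import *
go(.4448,-.2936,.1,71.6); go(.50,.0,.25,73.5)
```

```text
turn [-0.    -0.     0.001] shift [  9.4 -90.  152.9] t 3.525 tcp [ 0.4821 -0.2111  0.2529] F [ 0.  -0.2  0.5] open 0.0913 ff 0.0
turn [-0.    -0.    -0.032] shift [ 42.8 207.5   2.9] t 3.525 tcp [ 0.4821 -0.2111  0.2529] F [ 0.  -0.2  0.5] open 0.0913 ff 0.0
```

```bash
sed -i 's/(P\[...,2\]>.007)/(P[...,2]>.006)\&(P[...,2]<.04)/' m3.py; python3 m3.py
```

```text
a2.png top z 0.009971131307637202 mat 0.0008531865263628537 rect ((447.2651062011719, -293.7549133300781), (68.70738220214844, 69.84062194824219), 70.1625747680664) rib (2, 2)
a3.png top z 0.010076475040727206 mat 0.0007671270011013535 rect ((447.1608581542969, -294.0758056640625), (69.8726806640625, 70.0726318359375), 69.87726593017578) rib (2, 2)
rib tri [ 0.44639036 -0.29399696  0.02080509] tile tri [ 0.44607048 -0.29310287  0.01366564]
```

```bash
python3 -m pendant '10 50 0 0 0 -0.03;10 50 0 0 0 0;5 40 0 0 0 0;0 0 0 0 0 0;0 0 0 0 0 0' | head -2; python3 m2.py p1.png >/dev/null;  python3 -m pendant '-20 50 0 0 0 0;-20 0 0 0 0 0;0 0 0 0 0 0;0 0 0 0 0 0' | head -2; python3 m2.py p2.png>/dev/null
```

```text
time_s: 4.15
tcp_pos: [0.5004, -0.0716, 0.2528]
time_s: 4.7
tcp_pos: [0.5526, -0.0353, 0.2525]
```

View pics/p2.png

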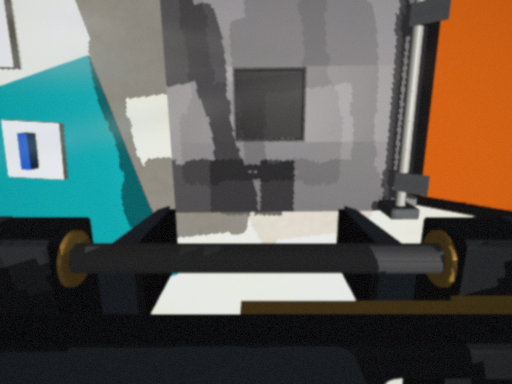

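The p2 wrist view shows the pocket at (235–305, 67–140), nearly square to the tool. The hinge rod and hood are at the right, near (410,110).

```bash
cat > m4.py <<'E'
from h import *
import pickle
from m3 import tri
C=[pickle.load(open(f+'.pkl','rb')) for f in('p1.png','p2.png')]
allc=[]
for k,c in enumerate(C):
    im=c['color']; P=cloud(c); g=cv2.cvtColor(im,cv2.COLOR_RGB2GRAY)
    if k==0: ctr0=None
    D=(np.linalg.norm(P[...,:2]-[.478,-.0025],axis=-1)<.06)&(P[...,2]<.06)
    zin=P[...,2][np.linalg.norm(P[...,:2]-[.478,-.0025],axis=-1)<.02]; ring=np.linalg.norm(P[...,:2]-[.478,-.0025],axis=-1); zd=np.median(P[...,2][(ring>.065)&(ring<.08)])
    t,_=cv2.threshold(g[D].reshape(-1,1),0,255,cv2.THRESH_OTSU)
    print('floor',np.median(zin),'deck',zd,'otsu',t,np.percentile(g[D],[5,25,50,75,95]))
    for tt in (t,t-8):
        m=(D&(g<tt)).astype(np.uint8); m=cv2.morphologyEx(m,cv2.MORPH_OPEN,np.ones((9,9)))
        n,l,s,ce=cv2.connectedComponentsWithStats(m); i=1+np.argmax(s[1:,4])
        cn=cv2.findContours((l==i).astype(np.uint8),cv2.RETR_EXTERNAL,cv2.CHAIN_APPROX_NONE)[0][0]
        w=np.array([ray(c,u,v,zd)[:2] for u,v in cn[:,0]]).astype(np.float32)*1000
        print(s[i],cv2.minAreaRect(w))
    # subpixel corners
    r=cv2.minAreaRect(cn.astype(np.float32)); q=cv2.boxPoints(r).astype(np.float32)
    q=q[np.argsort(np.arctan2(q[:,1]-r[0][1],q[:,0]-r[0][0]))]
    q=cv2.cornerSubPix(g,q.reshape(-1,1,2).copy(),(5,5),(-1,-1),(3,50,.01)).reshape(-1,2); allc.append(q)
    print(np.round(q,1).tolist()); print(np.round([ray(c,u,v,zd)[:2] for u,v in q],4).tolist())
T=np.array([tri([(C[0],a),(C[1],b)]) for a,b in zip(*allc)]); print(np.round(T,4),T.mean(0))
E
python3 m4.py | grep -v rib
```

```text
floor 0.33393580271130563 deck 0.32910844203433165 otsu 101.0 [ 48.  65.  74. 137. 161.]
[ 265  107   84   80 4981] ((446.8424377441406, -42.52289581298828), (19.6030330657959, 18.642223358154297), 73.65474700927734)
[ 265  107   84   80 4874] ((446.7854309082031, -42.611637115478516), (19.56264877319336, 18.602209091186523), 74.62434387207031)
[[265.0, 107.0], [350.20001220703125, 106.19999694824219], [348.0, 186.0], [265.0, 186.0]]
[[0.4351, -0.0493], [0.4406, -0.0305], [0.4588, -0.0351], [0.453, -0.0545]]
floor 0.40442636894789263 deck 0.3354662566298955 otsu 105.0 [ 61.  71.  80. 131. 163.]
[ 234   67   72   75 4987] ((487.3882141113281, -12.156097412109375), (14.80567455291748, 14.923025131225586), 73.82704162597656)
[ 234   68   71   73 4882] ((487.3378601074219, -12.182332992553711), (14.566462516784668, 14.657769203186035), 73.80323028564453)
[[232.6999969482422, 68.4000015258789], [305.5, 66.9000015258789], [303.6000061035156, 139.6999969482422], [234.6999969482422, 140.8000030517578]]
[[0.4783, -0.0173], [0.4823, -0.003], [0.4964, -0.0071], [0.4924, -0.0214]]
[[ 0.4261 -0.0332 -0.0207]
 [ 0.4553  0.0478  0.0502]
 [ 0.5236  0.0172  0.104 ]
 [ 0.5095 -0.0556  0.0558]] [ 0.47864013 -0.00594342  0.04734644]
```

```bash
sed -i "s/P=cloud(c); g=/P=cloud(c); P[(P[...,2]>.1)|(c['z_map']==0)]=np.nan; g=/; s/np.median/np.nanmedian/g" m4.py; sed -i 's/^print(.rib tri/if __name__=="__main__": &/' m3.py
cat >> m4.py <<'E'
print('centre tri',tri([(c,a.mean(0)) for c,a in zip(C,allc)]))
E
python3 m4.py | grep -v rib
```

```text
floor 0.04587003688577779 deck 0.04985386124062566 otsu 101.0 [ 48.  65.  74. 137. 161.]
[ 265  107   84   80 4981] ((484.9691467285156, -8.894554138183594), (92.09540557861328, 87.58159637451172), 73.65471649169922)
[ 265  107   84   80 4874] ((484.701416015625, -9.311466217041016), (91.90571594238281, 87.39339447021484), 74.62435150146484)
[[265.0, 107.0], [350.20001220703125, 106.19999694824219], [348.0, 186.0], [265.0, 186.0]]
[[0.4299, -0.0407], [0.4555, 0.0477], [0.5412, 0.0259], [0.5138, -0.0654]]
floor 0.04593846055789459 deck 0.0499339250850986 otsu 105.0 [ 61.  71.  80. 131. 163.]
[ 234   67   72   75 4987] ((481.27740478515625, 0.8072166442871094), (76.10916137695312, 76.71255493164062), 73.82699584960938)
[ 234   68   71   73 4882] ((481.01849365234375, 0.6723861694335938), (74.87950134277344, 75.34879302978516), 73.80326843261719)
[[232.6999969482422, 68.4000015258789], [305.5, 66.9000015258789], [303.6000061035156, 139.6999969482422], [234.6999969482422, 140.8000030517578]]
[[0.4345, -0.0258], [0.4552, 0.048], [0.5279, 0.0268], [0.507, -0.0466]]
[[ 0.4261 -0.0332 -0.0207]
 [ 0.4553  0.0478  0.0502]
 [ 0.5236  0.0172  0.104 ]
 [ 0.5095 -0.0556  0.0558]] [ 0.47864013 -0.00594342  0.04734644]
centre tri [ 0.4821955  -0.00315524  0.04688883]
```

```bash
python3 - <<'E' | grep -v rib
from h import *
import pickle
for f in('p1.png','p2.png'):
    c=pickle.load(open(f+'.pkl','rb')); P=cloud(c); D=np.linalg.norm(P[...,:2]-[.481,.0],axis=-1)<.062
    m=(D&(P[...,2]<.0482)&(P[...,2]>.03)).astype(np.uint8); m=cv2.morphologyEx(m,cv2.MORPH_OPEN,np.ones((5,5)))
    n,l,s,ce=cv2.connectedComponentsWithStats(m); i=1+np.argmax(s[1:,4]); q=P[l==i]
    print(s[i],cv2.minAreaRect((q[:,:2]*1000).astype(np.float32)),np.median(q[:,2]))
go(.4468,-.2938,.0,70.0)
E
```

```text
[ 281  109   68   66 4260] ((482.5792236328125, 1.17181396484375), (73.32955169677734, 72.90341186523438), 73.83317565917969) 0.045811879939266595
[ 235   69   69   72 4690] ((481.28857421875, 0.5588607788085938), (74.41197967529297, 74.58139038085938), 73.86007690429688) 0.04588066896323122
turn [-0.    -0.001  0.056] shift [  10.9 -279.2  252.6] t 4.75 tcp [ 0.5525 -0.0351  0.2526] F [-0.7  0.3  0.1] open 0.0913 ff 0.0
```

```bash
python3 -m pendant '0 0 0 0 0 0.056;2 -45 0 0 0 0;2 -50 0 0 0 0;2 -50 0 0 0 0;2 -50 0 0 0 0;2 -50 0 0 0 0;1 -34 30 0 0 0;0 0 60 0 0 0;0 0 60 0 0 0;0 0 0 0 0 0' 50 30 | head -2;python3 -c "
from h import *
go(.4468,-.2938,.031,70.0)"
```

```text
time_s: 6.0
tcp_pos: [0.4453, -0.2914, 0.1001]
turn [ 0.003 -0.007  0.   ] shift [-2.3 -1.7 69.1] t 6.0 tcp [ 0.4453 -0.2914  0.1001] F [0.1 0.6 0.8] open 0.0502 ff 0.0
```

```bash
python3 -m pendant '-2 -1.5 20 0 0 0;0 0 20 0 0 0;0 0 15 0 0 0;0 0 0 0 0 0;0 0 0 0 0 0' | head -2;python3 -c "
from h import *
go(.4468,-.2938,.031,70.0); cam('wrist','g1.png')"
```

```text
time_s: 6.62
tcp_pos: [0.4497, -0.2953, 0.0488]
turn [-0.     0.001  0.001] shift [ 3.3  0.4 17.8] t 6.625 tcp [ 0.4497 -0.2953  0.0488] F [0.9 0.6 0.2] open 0.0502 ff 0.0
```

View pics/g1.png

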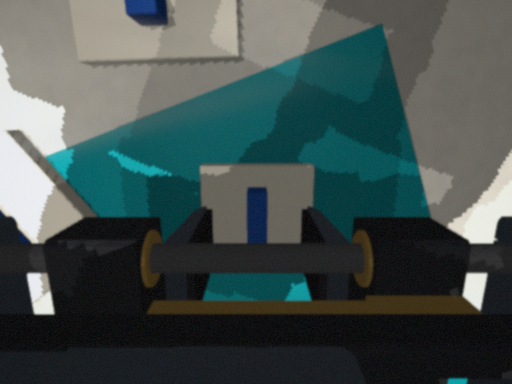

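The rib at (257,215) sits centred between the fingers. I go down and grip.

```bash
python3 -m pendant '3 0.5 12 0 0 0;0 0 5.5 0 0 0;0 0 0 0 0 0' | head -4;python3 -m pendant '0 0 0 0 0 0;0 0 0 0 0 0;0 0 0 0 0 0;0 0 0 0 0 0' 0 40; python3 -c "
from h import *
go(.4468,-.2938,.031,70.0)"
```

```text
time_s: 7.05
tcp_pos: [0.4463, -0.2933, 0.0296]
tool_rot: [-0.0, 0.173, 0.985, 0.0]
ft_force: [0.4, -1.0, -0.1]
time_s: 7.55
tcp_pos: [0.4466, -0.2935, 0.0303]
tool_rot: [0.0, 0.173, 0.985, -0.0]
ft_force: [-0.7, -2.3, 0.4]
opening: 0.0127
finger_force: 0.4
turn [-0.     0.     0.001] shift [-0.2 -0.2 -0.7] t 7.55 tcp [ 0.4466 -0.2935  0.0303] F [-0.7 -2.3  0.4] open 0.0127 ff 0.4283663537353277
```

```bash
python3 -m pendant '0 0 0 0 0 0;0 0 0 0 0 0;0 0 -20 0 0 0;0 0 -40 0 0 0;0 0 -60 0 0 0;0 0 0 0 0 0'; python3 -c "
from h import *
go(.4815,.0008,.12,73.85)"
```

```text
time_s: 8.3
tcp_pos: [0.4483, -0.2948, 0.1541]
tool_rot: [0.003, 0.173, 0.985, -0.002]
ft_force: [0.5, -0.0, -2.3]
opening: 0.0112
finger_force: 40.0
turn [-0.003  0.006 -0.066] shift [ 50.4 293.2  34.1] t 8.3 tcp [ 0.4483 -0.2948  0.1541] F [ 0.5 -0.  -2.3] open 0.0112 ff 39.99965965747833
```

```bash
python3 -m pendant '0 0 0 0 0 -0.066;8 40 0 0 0 0;9 50 0 0 0 0;9 50 0 0 0 0;9 50 0 0 0 0;8 50 0 0 0 0;7 40 0 0 0 0;0 10 20 0 0 0;0 0 0 0 0 0;0 0 0 0 0 0'|head -2; python3 m2.py q1.png; python3 -c "
from h import *
go(.4815,.0008,.085,73.85)"
```

```text
time_s: 9.55
tcp_pos: [0.479, -0.0015, 0.1302]
[256.4 222.2] [245 202  24  42 787] med [0.4661 0.0025 0.1257] rect (array([256.5, 222.5]), array([41., 23.]), 90.0)
[256.5 277.4] [246 273  22  10 197] med [ 0.4969 -0.0057  0.1258] rect (array([256.5, 277.5]), array([ 9., 21.]), 90.0)
turn [-0.    -0.    -0.001] shift [-1.5  3.  45.4] t 9.6 tcp [ 0.4792 -0.0017  0.1304] F [ 0.4  0.3 -0.6] open 0.0114 ff 39.99959170818329
```

View pics/q1.png

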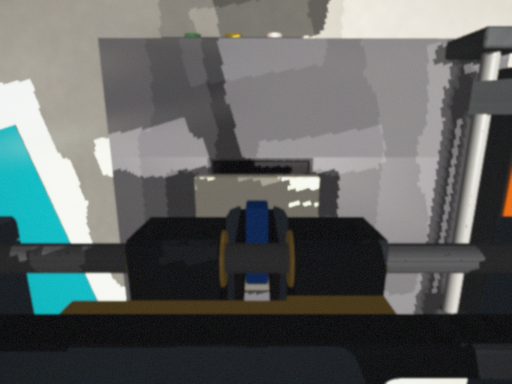

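The tile is held level at (257,195), just short of the pocket, whose edge shows at v≈165. I measure the tile in the hand against the pocket.

Run:
```python
from h import *
import pickle
c=pickle.load(open('q1.png.pkl','rb')); P=cloud(c); Z=P[...,2]
m=((Z>.10)&(Z<.118)); m[215:]=0; m[:150]=0; m[:,:180]=0; m[:,335:]=0
m=cv2.morphologyEx(m.astype(np.uint8),cv2.MORPH_OPEN,np.ones((3,3)))
v,u=np.nonzero(m); print(u.min(),u.max(),v.min(),v.max(),np.median(Z[m>0]))
z=np.median(Z[m>0]); mid=m[185:212]
l=np.median([np.nonzero(r)[0].min() for r in mid]); r=np.median([np.nonzero(r)[0].max() for r in mid]); t=np.median([np.nonzero(m[:,k])[0].min() for k in range(200,240)])
a=ray(c,l-.5,198,z);b=ray(c,r+.5,198,z);e=ray(c,(l+r)/2,t-.5,z)
q=np.radians(73.85); Y=np.array([np.cos(q),np.sin(q)]); X=np.array([Y[1],-Y[0]])
print('width',np.linalg.norm(a-b)); pk=np.array([.4815,.0008]); tcp=np.array([.4792,-.0017])
print('tile y centre rel pocket',((a+b)[:2]/2-pk)@Y,'x',(e[:2]-pk)@X+.035,'tcp rel',(tcp-pk)@Y,(tcp-pk)@X)
```

```text
194 319 174 214 0.10979795211312086
width 0.06977321213875207
tile y centre rel pocket -0.002524850360183287 x -0.0028236090186384497 tcp rel -0.0030410938309986327 -0.0015138521430648096
```

```bash
python3 -m pendant '-2.3 2.7 15 0 0 0;0 0 20 0 0 0;0 0 0 0 0 0;0 0 5 0 0 0;0 0 0 0 0 0'; python3 -m pendant '0 0 4 0 0 0;0 0 4 0 0 0;0 0 3 0 0 0;0 0 0 0 0 0'; python3 -c "
from h import *
go(.4815,.0008,.0766,73.85)"
```

```text
time_s: 10.22
tcp_pos: [0.4823, 0.0008, 0.0903]
tool_rot: [0.0, 0.14, 0.99, -0.0]
ft_force: [0.8, 0.5, -0.7]
opening: 0.0114
finger_force: 40.0
time_s: 10.72
tcp_pos: [0.4821, 0.0009, 0.079]
tool_rot: [-0.0, 0.14, 0.99, -0.0]
ft_force: [-0.0, -0.4, -1.7]
opening: 0.0121
finger_force: 40.0
turn [-0. -0.  0.] shift [ 0.5 -0.3  2.4] t 10.725 tcp [0.4821 0.0009 0.079 ] F [-0.  -0.4 -1.7] open 0.0121 ff 39.999622106552124
```

```bash
python3 -m pendant '0 0 1.5 0 0 0;0 0 1.5 0 0 0;0 0 0 0 0 0'; python3 -m pendant '0 0 1.5 0 0 0;0 0 1.5 0 0 0;0 0 0 0 0 0'
```

```text
time_s: 11.1
tcp_pos: [0.4822, 0.0009, 0.0762]
tool_rot: [0.0, 0.14, 0.99, -0.0]
ft_force: [0.8, 0.1, -1.8]
opening: 0.0118
finger_force: 40.0
time_s: 11.48
tcp_pos: [0.4822, 0.0009, 0.0731]
tool_rot: [-0.0, 0.14, 0.99, 0.0]
ft_force: [-0.7, 0.2, -0.8]
opening: 0.0118
finger_force: 40.0
```

```bash
python3 -m pendant '0 0 1.5 0 0 0;0 0 1 0 0 0'; python3 -m pendant '0 0 1 0 0 0;0 0 0.5 0 0 0'; python3 -m pendant '0 0 0.5 0 0 0'; python3 -m pendant '0 0 0.5 0 0 0'
```

```text
time_s: 11.72
tcp_pos: [0.4822, 0.0009, 0.0707]
tool_rot: [0.0, 0.14, 0.99, 0.0]
ft_force: [-1.0, -0.8, 2.5]
opening: 0.0117
finger_force: 40.0
time_s: 11.98
tcp_pos: [0.4823, 0.0009, 0.0701]
tool_rot: [0.0, 0.14, 0.99, -0.0]
ft_force: [-7.7, -0.3, 38.2]
opening: 0.0118
finger_force: 40.0
time_s: 12.1
tcp_pos: [0.4823, 0.0009, 0.07]
tool_rot: [0.001, 0.14, 0.99, -0.0]
ft_force: [-10.7, 0.7, 50.4]
opening: 0.0119
finger_force: 40.0
time_s: 12.22
tcp_pos: [0.4824, 0.0009, 0.0699]
tool_rot: [0.001, 0.14, 0.99, -0.0]
ft_force: [-10.9, 0.5, 54.0]
opening: 0.0118
finger_force: 40.0
```

The force rose to about 50 N at TCP z = 0.070, so the seat is on its hard stop. I unload, release, lift and check.

```bash
python3 -m pendant '0 0 -1.5 0 0 0;0 0 0 0 0 0'; python3 -m pendant '0 0 0 0 0 0;0 0 0 0 0 0;0 0 0 0 0 0;0 0 0 0 0 0' 45|head -6;python3 -m pendant '0 0 -20 0 0 0;0 0 -40 0 0 0;-30 0 -60 0 0 0;-30 -10 -60 0 0 0;0 0 0 0 0 0;0 0 0 0 0 0'|head -2
python3 m2.py t1.png
python3 - <<'E'
from h import *
import pickle
c=pickle.load(open('t1.png.pkl','rb')); P=cloud(c); im=c['color'].astype(int); D=np.linalg.norm(P[...,:2]-[.4815,.0008],axis=-1); Z=P[...,2]
m=(D<.034)&(Z<.056)&(Z>.03); A=np.c_[P[m][:,:2]-[.4815,.0008],np.ones(m.sum())]; k=np.linalg.lstsq(A,P[m][:,2],rcond=None)[0]
r=(D>.06)&(D<.09)&(Z>.045)&(Z<.055); B=np.c_[P[r][:,:2]-[.4815,.0008],np.ones(r.sum())]; kd=np.linalg.lstsq(B,P[r][:,2],rcond=None)[0]
print('tile',np.median(Z[m]),k,'deck',np.median(Z[r]),kd,m.sum())
v,u=np.nonzero(m);print(u.min(),u.max(),v.min(),v.max())
x0,y0=int(u.mean())-60,max(0,int(v.mean())-60); cv2.imwrite('pics/t1c.png',cv2.resize(c['color'][y0:y0+120,x0:x0+120,::-1],None,fx=4,fy=4))
E
```

```text
time_s: 12.48
tcp_pos: [0.4824, 0.0009, 0.0701]
tool_rot: [0.0, 0.14, 0.99, -0.0]
ft_force: [-3.7, 0.3, 17.6]
opening: 0.0115
finger_force: 40.0
time_s: 12.98
tcp_pos: [0.4822, 0.0009, 0.0696]
tool_rot: [-0.0, 0.14, 0.99, -0.0]
ft_force: [-0.8, -0.3, 0.2]
opening: 0.0451
finger_force: 0.0
time_s: 13.72
tcp_pos: [0.5325, -0.0233, 0.2404]
[265.3 128.8] [260 108  11  42 396] med [0.4829 0.0005 0.0659] rect (array([265. , 128.5]), array([41., 10.]), 90.0)
tile 0.04990001258726649 [-0.00060374 -0.00095731  0.04991743] deck 0.04993945681547887 [-0.00078408 -0.00152736  0.04993135] 2748
233 297 95 159
```

View pics/t1c.png

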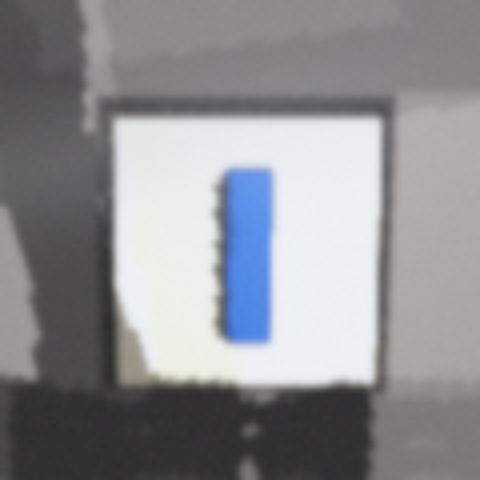

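The tile sits level and flush: its top is at 0.0499 m, the deck at 0.0499 m, and there is an even gap all round. Next is the bar, measured from above with two views.

```bash
python3 -m pendant '-5 10 -45 0 0 0;-5 40 -45 0 0 0;0 50 0 0 0 0;0 50 0 0 0 0;0 50 0 0 0 0;0 0 0 0 0 0;0 0 0 0 0 0' 60|head -2; python3 m2.py b1.png;  python3 -m pendant '0 50 0 0 0 0;0 20 0 0 0 0;0 0 0 0 0 0;0 0 0 0 0 0'|head -2; python3 m2.py b2.png
```

```text
time_s: 14.65
tcp_pos: [0.5975, 0.1658, 0.3295]
[109.  116.3] [103 102  12  33 282] med [0.4794 0.0023 0.066 ] rect (array([108.5, 118. ]), array([32., 11.]), 90.0)
time_s: 15.2
tcp_pos: [0.6175, 0.2319, 0.3308]
[ 55.8 117.3] [ 49 102  15  32 314] med [0.4836 0.0028 0.0661] rect (array([ 56.8, 117.2]), array([32.5, 11.8]), 81.3)
```

View pics/b2.png

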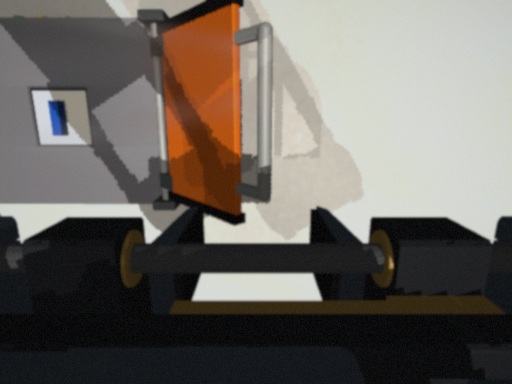

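The b2 view shows the bar running down from (264,28) to (264,195), with its tabs at the ends leading to the orange panel. The tile is at (60,117).

```bash
cat > m5.py <<'E'
from h import *
import pickle,sys
from m3 import tri
q=np.radians(73.85); Y=np.array([np.cos(q),np.sin(q),0]); X=np.array([Y[1],-Y[0],0]); O=np.array([.4815,.0008,0])
M=[];CC=[]
for f in sys.argv[1:]:
    c=pickle.load(open(f+'.pkl','rb')); P=cloud(c)-O; px=P@X; py=P@Y; pz=P[...,2]
    hsv=cv2.cvtColor(c['color'],cv2.COLOR_RGB2HSV); 
    m=(pz>.195)&(pz<.24)&(hsv[...,1]<60); m=cv2.morphologyEx(m.astype(np.uint8),cv2.MORPH_OPEN,np.ones((3,3)))
    n,l,s,ce=cv2.connectedComponentsWithStats(m); i=1+np.argmax(s[1:,4]); m=l==i
    # free bar: rows in the middle
    v,u=np.nonzero(m); vs=np.unique(v); mid=vs[len(vs)//4:3*len(vs)//4]
    L=np.array([(np.nonzero(m[k])[0].min()+np.nonzero(m[k])[0].max())/2 for k in mid]); W=[m[k].sum() for k in mid]
    B=m.copy(); B[:mid[0]]=0; B[mid[-1]+1:]=0
    print(f,s[i],'px',px[m].min(),px[m].max(),'py',np.median(py[B]),'zmed',np.median(pz[B]),'ztop',np.percentile(pz[B],90),'slope',np.polyfit(mid,L,1),'W',np.median(W))
    vm=(v.min()+v.max())/2; a=np.polyfit(mid,L,1); CC.append((c,(np.polyval(a,vm),vm)))
    r=(pz>.05)&(pz<.085)&(hsv[...,1]<60)&(py>.09)&(py<.25)
    o=(hsv[...,0]<15)&(hsv[...,1]>180)&(pz>.06)&(pz<.24)
    A=np.polyfit(py[o],pz[o],1); print(' panel slope deg',np.degrees(np.arctan(A[0])),A, 'orange',py[o].min(),py[o].max(),pz[o].min(),pz[o].max())
T=tri(CC); print('bar mid tri',T,'viewer rel pocket',(T-O)@X,(T-O)@Y,T[2])
E
python3 m5.py b1.png b2.png
```

```text
a2.png top z 0.009971131307637202 mat 0.0008531865263628537 rect ((447.2651062011719, -293.7549133300781), (68.70738220214844, 69.84062194824219), 70.1625747680664) rib (2, 2)
a3.png top z 0.010076475040727206 mat 0.0007671270011013535 rect ((447.1608581542969, -294.0758056640625), (69.8726806640625, 70.0726318359375), 69.87726593017578) rib (2, 2)
b1.png [ 313   23   51  180 3408] px -0.06993897988071687 0.07060399092275865 py 0.26474794102464483 zmed 0.22151495032319463 ztop 0.2227996677828097 slope [-7.00744948e-02  3.57561158e+02] W 15.0
 panel slope deg 47.912335630203714 [ 1.10720104 -0.0730539 ] orange 0.15096649884899088 0.24418019981879116 0.09246320483836525 0.19577020516164312
b2.png [ 236   22   37  180 3182] px -0.06992519303719323 0.07081889574914405 py 0.266078279402304 zmed 0.22159414883653705 ztop 0.22296777484499028 slope [-2.79046796e-03  2.64344471e+02] W 15.0
 panel slope deg 47.65051746879471 [ 1.09708076 -0.07100892] orange 0.1511981526626574 0.24543692516432694 0.09303245674065898 0.19510527203513675
bar mid tri [0.55140938 0.25770836 0.21706707] viewer rel pocket -0.004309292509471679 0.26621543660157515 0.21706707151643717
```

```bash
python3 -m pendant '0 0 0 0 0 0;0 0 0 0 0 0' 32|head -2; python3 -c "
from h import *
go(.5555,.2563,.220,73.85)"
```

```text
time_s: 15.5
tcp_pos: [0.6177, 0.2327, 0.3311]
turn [ 0.  0. -0.] shift [ 66.3   5.4 111.1] t 15.5 tcp [0.6177 0.2327 0.3311] F [0.4 0.3 0.2] open 0.0427 ff 0.0
```

```bash
python3 -m pendant '30 5.5 0 0 0 0;36 0 0 0 0 0;0 0 30 0 0 0;0 0 30 0 0 0;0 0 0 0 0 0;0 0 0 0 0 0'; python3 -c "
from h import *
cam('wrist','b3.png'); go(.5555,.2563,.220,73.85)"
```

```text
time_s: 16.25
tcp_pos: [0.5564, 0.2569, 0.2721]
tool_rot: [0.001, 0.141, 0.99, 0.0]
ft_force: [1.1, 0.6, 0.8]
opening: 0.0319
finger_force: 0.0
turn [ 0.001  0.002 -0.   ] shift [ 0.8 -0.9 52.3] t 16.3 tcp [0.5566 0.257  0.2723] F [ 1.3  0.1 -0.2] open 0.0318 ff 0.0
```

View pics/b3.png

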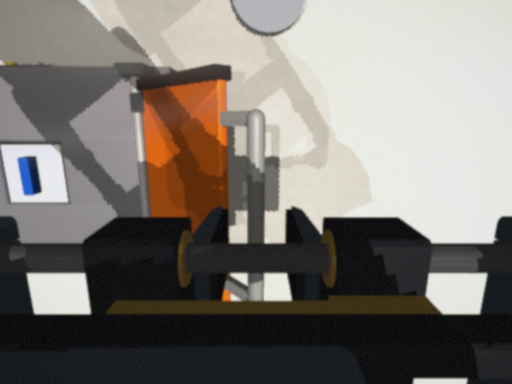

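The bar at u≈256 runs midway between the fingers, at 225 and 290. I go down and grip it.

```bash
python3 -m pendant '0 -0.5 25 0 0 0;0 0 20 0 0 0;0 0 7 0 0 0;0 0 0 0 0 0;0 0 0 0 0 0'; python3 -m pendant '0 0 0 0 0 0;0 0 0 0 0 0;0 0 0 0 0 0;0 0 0 0 0 0' 0 45; python3 -c "
from h import *
go(.5555,.2563,.220,73.85)"
```

```text
time_s: 16.92
tcp_pos: [0.5563, 0.2565, 0.22]
tool_rot: [0.001, 0.14, 0.99, 0.0]
ft_force: [-0.3, 0.4, -0.4]
opening: 0.0321
finger_force: 0.0
time_s: 17.42
tcp_pos: [0.5558, 0.2563, 0.2191]
tool_rot: [0.0, 0.14, 0.99, 0.0]
ft_force: [0.2, -0.6, 4.9]
opening: 0.011
finger_force: 45.0
turn [0. 0. 0.] shift [ 0.3 -0.1 -0.9] t 17.425 tcp [0.5558 0.2563 0.2191] F [ 0.2 -0.6  4.9] open 0.011 ff 45.000978112220764
```

```bash
python3 -c "
import numpy as np
t=np.linspace(2.3,np.pi/2,19); y=-190*np.cos(t); z=190*np.sin(t)
print(np.round(np.c_[np.diff(y),-np.diff(z)],1).tolist(), y[0]-y[-1], z[-1]-z[0])"
```

```text
[[-5.8, -5.0], [-6.0, -4.8], [-6.2, -4.5], [-6.4, -4.3], [-6.6, -4.0], [-6.7, -3.7], [-6.9, -3.5], [-7.0, -3.2], [-7.1, -2.9], [-7.2, -2.6], [-7.3, -2.3], [-7.4, -2.0], [-7.5, -1.7], [-7.6, -1.4], [-7.6, -1.1], [-7.7, -0.8], [-7.7, -0.5], [-7.7, -0.2]] 126.5924440431666 48.31600968642314
```

```bash
python3 -m pendant '0 -2.8 -2.5 0 0 0;0 -3 -2.5 0 0 0;0 -6 -4.8 0 0 0;0 -6.2 -4.5 0 0 0;0 0 0 0 0 0'; python3 -c "
from h import *
go(.5555,.2563,.220,73.85)"
```

```text
time_s: 18.05
tcp_pos: [0.5508, 0.2391, 0.2339]
tool_rot: [0.0, 0.141, 0.99, 0.0]
ft_force: [0.1, 6.4, 4.1]
opening: 0.0112
finger_force: 45.0
turn [ 0.001  0.001 -0.   ] shift [ 0.3 17.9 13.9] t 18.05 tcp [0.5508 0.2391 0.2339] F [0.1 6.4 4.1] open 0.0112 ff 45.00339925289154
```

```bash
python3 -m pendant '0 -6.4 -4.3 0 0 0;0 -6.6 -4.0 0 0 0;0 -6.7 -3.7 0 0 0;0 -6.9 -3.5 0 0 0;0 -7 -3.2 0 0 0;0 -7.1 -2.9 0 0 0;0 -7.2 -2.6 0 0 0;0 -7.3 -2.3 0 0 0;0 0 0 0 0 0'; python3 -c "
from h import *
go(.5555,.2563,.220,73.85)"
```

```text
time_s: 19.18
tcp_pos: [0.5352, 0.1858, 0.26]
tool_rot: [-0.0, 0.141, 0.99, 0.0]
ft_force: [-1.5, 4.9, 6.3]
opening: 0.0111
finger_force: 45.0
turn [ 0. -0. -0.] shift [ 0.1 73.4 40. ] t 19.175 tcp [0.5352 0.1858 0.26  ] F [-1.5  4.9  6.3] open 0.0111 ff 45.0003844499588
```

```bash
python3 -m pendant '0 -7.4 -2 0 0 0;0 -7.5 -1.7 0 0 0;0 -7.6 -1.4 0 0 0;0 -7.6 -1.1 0 0 0;0 -7.7 -0.8 0 0 0;0 -6 -0.4 0 0 0;0 -3 -0.2 0 0 0;0 -2.5 -0.1 0 0 0;0 0 0 0 0 0;0 0 0 0 0 0'; python3 m2.py u1.png
python3 - <<'E'
from h import *
go(.5555,.2563,.220,73.85); cam('top','u_top.png'); cam('scene','u_sc.png')
E
```

```text
time_s: 20.42
tcp_pos: [0.5214, 0.1387, 0.2673]
tool_rot: [-0.0, 0.14, 0.99, -0.0]
ft_force: [-4.4, 2.1, 3.0]
opening: 0.0107
finger_force: 45.0
[132.4 176.4] [125 159  16  37 437] med [0.4817 0.003  0.0658] rect (array([132.7, 176.9]), array([36.6, 13. ]), 85.0)
turn [-0.    -0.001  0.   ] shift [  0.  122.4  47.3] t 20.475 tcp [0.5215 0.1387 0.2673] F [-4.2  3.5  2.4] open 0.0108 ff 45.00073492527008
```

View pics/u_sc.png

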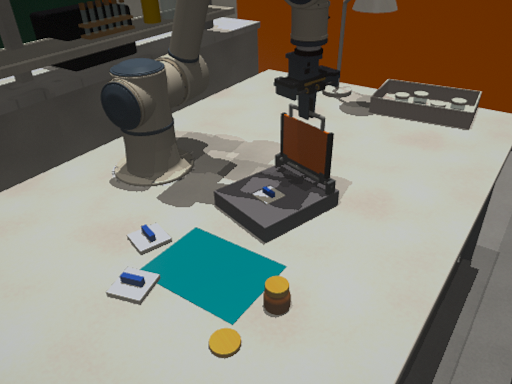

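The hood stands nearly upright with the bar gripped at (305,112). The tile is in the pocket at (268,192), and the bystanders are where they were. I measure the panel's tilt from depth.

```bash
cat > m6.py <<'E'
from h import *
q=np.radians(73.85); Y=np.array([np.cos(q),np.sin(q),0]); X=np.array([Y[1],-Y[0],0]); O=np.array([.4815,.0008,0])
for n in('scene','scene','wrist'):
    c=cam(n); P=cloud(c)-O; px,py,pz=P@X,P@Y,P[...,2]; hsv=cv2.cvtColor(c['color'],cv2.COLOR_RGB2HSV)
    o=((hsv[...,0]<15)|(hsv[...,0]>175))&(hsv[...,1]>150)&(pz>.095)&(pz<.225)&(abs(px)<.095)&(py>.09)&(py<.2)&(c['z_map']>0)
    o=cv2.erode(o.astype(np.uint8),np.ones((5,5)) if n=='scene' else np.ones((3,3)))>0
    if o.sum()<50: print(n,o.sum()); continue
    A=np.c_[px[o],pz[o]-.075,np.ones(o.sum())]; k=np.linalg.lstsq(A,py[o],rcond=None)[0]; res=py[o]-A@k
    g=abs(res)<2.5*res.std(); k=np.linalg.lstsq(A[g],py[o][g],rcond=None)[0]
    print(n,o.sum(),'tilt deg (+ = back)',np.degrees(np.arctan(k[1])),'yaw',np.degrees(k[0]),'py at hinge z',k[2],'res',res.std())
t=env.get_obs()['tcp_pos']-O; print('tcp rel',t@X,t@Y,t[2])
E
python3 m6.py; python3 m5.py b1.png b2.png | grep panel
```

```text
scene 1182 tilt deg (+ = back) 1.1273791152412438 yaw -0.13167142742217222 py at hinge z 0.13516843370904774 res 0.0016998681090625246
scene 1194 tilt deg (+ = back) 1.2188422633862521 yaw -0.16262453643448968 py at hinge z 0.13504165633623133 res 0.0016212791644778363
wrist 0
tcp rel -3.237608165298361e-05 0.14359934474489622 0.26725756144768753
 panel slope deg 47.912335630203714 [ 1.10720104 -0.0730539 ] orange 0.15096649884899088 0.24418019981879116 0.09246320483836525 0.19577020516164312
 panel slope deg 47.65051746879471 [ 1.09708076 -0.07100892] orange 0.1511981526626574 0.24543692516432694 0.09303245674065898 0.19510527203513675
```

```bash
python3 -m pendant '0 -1.5 0 0 0 0;0 -1.5 0 0 0 0;0 -1.2 0 0 0 0;0 0 0 0 0 0;0 0 0 0 0 0;0 0 0 0 0 0'; python3 m6.py;python3 -c "
from h import *
go(.5558,.2563,.220,73.85)"
```

```text
time_s: 21.48
tcp_pos: [0.5202, 0.1346, 0.2673]
tool_rot: [-0.0, 0.14, 0.99, -0.0]
ft_force: [-4.6, 2.6, 2.0]
opening: 0.0112
finger_force: 45.0
scene 1124 tilt deg (+ = back) -0.05957485834976707 yaw -0.149826504884038 py at hinge z 0.1349919798964441 res 0.001669105057092115
scene 1119 tilt deg (+ = back) -0.1385798990900492 yaw -0.12347086881882734 py at hinge z 0.13509891673556426 res 0.0015912586837172774
wrist 0
tcp rel 2.773010198119097e-05 0.13928046081071685 0.26731732972478217
turn [-0. -0.  0.] shift [ -0.3 126.8  47.3] t 21.625 tcp [0.5203 0.1346 0.2673] F [-4.1  3.8  2.9] open 0.0113 ff 45.000447034835815
```

The hood is upright to within about 0.1° by both measures, with the bar gripped and still.

```bash
python3 -m pendant '0 0 0 0 0 0;0 0 0 0 0 0;0 0 0 0 0 0;0 0 0 0 0 0' | head -2; python3 -c "
from h import *
o=env.get_obs(); print(np.abs(o['joint_vel']).max(),o['finger_force']); print(env.sign_off())"
```

```text
time_s: 22.12
tcp_pos: [0.5203, 0.1346, 0.2673]
0.0014310737022589068 45.000402331352234
the job is handed in; nothing more can be done
None
```

The tile is pressed home, level and flush with the deck; the hood is held still by its bar, upright to within about 0.1°; and the jar, jar lid and dish were not touched. The job was handed in at 22.1 s.

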